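# Hold the nested rivet pots over the cemented cork foot

### The job

Nest the three turned wooden rivet pots by their collars, the small one in the middle one and the middle one in the large one, with the large one standing on the bench. Then grip the nest by the large pot, carry it over the tool rack, and finish still holding it upright and still, centred about a centimetre above the cork face of the round wooden foot. The cork is coated with contact cement, so nothing may ever touch the foot; do not touch the tool rack either, and leave the other things on the bench where they are.

Things in the scene. Friction and masses are not known exactly. Their poses are not given: they have to be found in the camera images.
- pot_large: largest of three turned dark wood rivet pots, standing open end up; round, 78 high. A collar 64 across and 18 tall forms its top; below it the body is 54 across, narrowing to 48 at the foot. Opening 46 across, 72 deep. Origin: centre of its underside; z points up its axis. About 50 to 110 g. Sizes in mm.
- pot_mid: middle of three turned dark wood rivet pots, standing open end up; round, 70 high. A collar 54 across and 16 tall forms its top; below it the body is 41 across, narrowing to 35 at the foot. Opening 33 across, 64 deep. Origin: centre of its underside; z points up its axis. Its body fits into the large pot; its collar then rests on the large pot's rim, so its origin is 24 above the large pot's, and its whole collar stands above that rim. 55 g. Sizes in mm.
- pot_small: smallest of three turned dark wood rivet pots, standing open end up; round, 60 high. A collar 40 across and 14 tall forms its top; below it the body is 28 across, narrowing to 22 at the foot. Opening 20 across, 54 deep. Origin: centre of its underside; z points up its axis. Its body fits into the middle pot in the same way; nested, its origin is 24 above the middle pot's. All three nested stand 108 high. 35 g. Sizes in mm.
- rack: fixed tool rack, a pale wood block 300 long (its x) x 50 x 60 high with a row of upright tool handles, 120 high over all. Stands between the pots and the cork-faced foot, lengthwise away from the robot. Origin: centre of its underside. Sizes in mm.
- foot: fixed turned wood foot, 100 across at the base, 80 across above 18, with a cork disc on top; 40 high with the cork. Origin: centre of its underside. Sizes in mm.
- pad (a point): centre of the upper face of the cork disc (68 across, level) on the foot; z up. Sizes in mm.
- tin_a: bystander: closed round tin, dark with a brass lid, 42 across, 22 high; origin under its centre. Sizes in mm.
- tin_b: bystander: closed round tin, silver with a brass lid, 48 across, 24 high; origin under its centre. Sizes in mm.
- cushion: bystander: round needle cushion, dark wood with a domed cork top, 58 across, 37 high, fine needles standing to 60; origin under its centre. Sizes in mm.
- brush: bystander: wooden hand brush lying bristles down, 45 x 150 x 44 (long along its y); origin under its centre. Sizes in mm.
- mallet: bystander: white-headed mallet lying on its side: head 85 x 48 (along its y), wooden handle reaching 180 along its +x; origin under the head. Sizes in mm.
- folder: bystander: flat bone folder, 22 x 130 x 5 (long along its y); origin under its centre. Sizes in mm.
- wax: bystander: amber block of wax, 45 x 32 x 20; origin under its centre. Sizes in mm.
Mind the look-alikes: they are no part of the job. What is shaped like the pot_large but red is not meant.

How it is judged (in metres and radians):
On the way, in this order (a step that is already met when the one before it is completed fails the run):
1. the middle pot sits in the large one and the small one in the middle one, the large one standing on the bench (horizontal distance between pot_mid and pot_large below 0.007 m and z of pot_mid in the frame of pot_large between 0.018 and 0.029 m and angle between the z axis of pot_mid and the z axis of pot_large, either way round below 0.12 rad and horizontal distance between pot_small and pot_mid below 0.007 m and z of pot_small in the frame of pot_mid between 0.018 and 0.029 m and angle between the z axis of pot_small and the z axis of pot_mid, either way round below 0.12 rad and height (world z) of pot_large below 0.006 m and angle between pot_large's own z axis and vertical below 0.1 rad), for 0.2 s.
2. the nest passes over the tool rack (horizontal distance between pot_mid and pot_large below 0.007 m and z of pot_mid in the frame of pot_large between 0.018 and 0.029 m and angle between the z axis of pot_mid and the z axis of pot_large, either way round below 0.12 rad and horizontal distance between pot_small and pot_mid below 0.007 m and z of pot_small in the frame of pot_mid between 0.018 and 0.029 m and angle between the z axis of pot_small and the z axis of pot_mid, either way round below 0.12 rad and y of pot_large in the frame of rack between -0.05 and 0.05 m and x of pot_large in the frame of rack between -0.15 and 0.15 m and height (world z) of pot_large above 0.12 m), for 0.04 s.
At the end, for the whole second after the job is handed in: Pots nested (centres within 7 mm, seated within about 5 mm), the large one gripped, upright within 0.10 rad and still, its underside 2 to 20 mm above the cork and its centre within 10 mm of the cork's centre; nothing touches the foot (horizontal distance between pot_mid and pot_large below 0.007 m and z of pot_mid in the frame of pot_large between 0.018 and 0.029 m and angle between the z axis of pot_mid and the z axis of pot_large, either way round below 0.12 rad and horizontal distance between pot_small and pot_mid below 0.007 m and z of pot_small in the frame of pot_mid between 0.018 and 0.029 m and angle between the z axis of pot_small and the z axis of pot_mid, either way round below 0.12 rad and horizontal distance between pot_large and pad below 0.01 m and z of pot_large in the frame of pad between 0.002 and 0.02 m and angle between pot_large's own z axis and vertical below 0.1 rad and linear speed of pot_large below 0.02 m/s and angular speed of pot_large below 0.2 rad/s and contact force between pot_large and the fingers above 1 N and contact force between foot and anything else below 0.1 N); the arm keeps its last pose, push and grip.
It fails at once if the cemented foot is touched (contact force between foot and anything else above 0.3 N).
It fails at once if the tool rack is touched (contact force between rack and anything else above 1 N).
It fails at once if a bystander is moved by more than 25 mm (distance of any of tin_a, tin_b, cushion, brush, mallet, folder, wax from where it was at the start of the episode above 0.025 m).
It also fails if it takes over 67 s, if anything falls off the work surface, if the arm or the gripper's body presses on something with over 40 N, if the wrist force passes 120 N, or if a joint passes its speed limit or range.

### The arm

A 7-joint arm with a two-finger parallel gripper is mounted at the origin on the work surface. World frame = base frame: x ahead of the robot, y to its left, z up, the work surface at z = 0. Lengths are in mm, angles in rad, forces in N, time in s.
With the tool pointing down it reaches from about 400 to 875 mm from the base axis. Payload 19.3 kg.
Tool frame: the origin (TCP) lies at the very end of the fingers, on their centre line; the grasp point (between the pads) lies 19 mm behind it (grip_point_offset is the z of the grasp point in the tool frame, in mm); z points along the fingers, y is the line along which they close (so a half turn about z gives the same grasp; the last joint's range is limited). The gripper opens to 85 mm and grips with 20 to 120 N. Pads are 22 mm wide; open, the fingers measure 114 mm over their backs; the gripper's body (76 mm by 85 mm) begins 54 mm behind the grasp point. The pads swing forward as they close: fully open they stand 13 mm farther back than shut.
Start: joints at [1.119, 0.521, -0.036, 1.599, 0.021, 1.021, -0.113], TCP at [232.842, -579.999, 231.291] pointing down, gripper open.
Joint ranges: [-2.91, 2.91], [-0.3, 2.13], [-1.5, 1.42], [0.17, 2.43], [-1.26, 4.41], [0.16, 1.93], [-2.52, 2.52]. Speed limits (rad/s): [1.89, 1.89, 2.39, 2.39, 3.01, 3.01, 3.01].

### API

Orientations are given as a 3x3 rotation matrix whose columns are the frame's x, y, z axes.
In Python, from workcell import movep, movel, goto_joints, open_gripper, clamp, wait, inverse_kinematics, read_state, camera, PlanningError, finish_job, grip_point_offset gives the robot as it stands. Calls block until the motion is done:
- movep(position, orientation): joint-space move of the TCP to a pose.
- movel(position, frame=None, max_speed=150, guard=None): straight line of the TCP; frame=None keeps the orientation; max_speed is the mean speed in mm/s. With guard (N) it stops when the force on the tool has changed by that much, and returns True; else False.
- goto_joints(angles): joint-space move.
- open_gripper() and clamp(): open the fingers fully, or close them until they stop; the grip force is fixed at half the most.
- wait(seconds).
- inverse_kinematics(position, orientation): joint angles nearest the present ones, or None.
- read_state(): the state.
- camera(name): name is "side" or "top" or "wrist"; returns a dict with "image" (480x640x3 uint8, blue, green, red), "range_z" (480x640 float32, mm along the optical axis (not along the pixel's ray), 0 where there is no reading), "fx", "fy", "cx", "cy" (pixels), "cam_to_world" (4x4, takes a point from camera to world coordinates). Camera axes: x right, y up, looking along -z (the intrinsics and any distortion apply to the point x, -y, -z); pixel columns grow to the right and rows downward; lengths in mm; the calibration is good to about 2 mm. The wrist camera is an equidistant fisheye: a pixel r from the principal point sees the ray r / f radians off the axis. A picture is of the moment at which its call begins.
A pose or a line that the arm cannot do raises PlanningError and nothing moves.
- finish_job(): hands the job in; it is judged then, once.
The state is a dict: "time": time; "qpos": joint angles; "qvel": joint speeds; "joint_efforts": joint torques, N m; "eef_pos": TCP position; "tool_rot": TCP orientation; "ft_force": force on the tool from outside, world axes, zero at the start; "torque": the same for the moment, N m; "finger_gap": finger opening in mm; "gripper_force": force on a finger pad.
Only numpy, scipy, OpenCV 4.12 (cv2) and the standard library are available. Lean on these libraries where they do the work, as an engineer would, in place of code of your own. Each camera call takes 0.05 s, during which the arm holds its last target. There are 200 camera calls.

## Working session

There is one attempt and no reset: what is moved stays moved. The work goes in short steps, each a Python script; the robot and the scene stay as the last script left them, time stands still between calls to the robot, and variables do not carry over. Pictures are saved under pics/ and viewed, at most 10 in all, crops included, and the job is handed in when it is done.

```bash
mkdir -p pics; ls; python3 - <<'E'
from workcell import *
import cv2,numpy as np
for n in("top","side"):
    c=camera(n);cv2.imwrite(f"pics/{n}0.png",c["image"]);np.savez(f"pics/{n}0.npz",**c)
    print(n,c["fx"],c["fy"],c["cx"],c["cy"],np.round(c["cam_to_world"],3).tolist(),[k for k in c])
s=read_state();print(s["time"],s["tool_rot"],s["finger_gap"],grip_point_offset)
E
```

```text
pics
top 481.90525583916553 481.90525583916553 316.83738529149565 248.13365381141153 [[-0.024, 0.998, -0.055, 520.637], [-1.0, -0.025, -0.012, -13.259], [-0.013, 0.054, 0.998, 1015.246], [0.0, 0.0, 0.0, 1.0]] ['image', 'range_z', 'fx', 'fy', 'cx', 'cy', 'cam_to_world']
side 583.9724710663127 583.9724710663127 322.1045590228104 241.31572210836717 [[-0.909, 0.309, -0.279, 234.71], [-0.416, -0.655, 0.63, 741.15], [0.012, 0.689, 0.725, 905.204], [0.0, 0.0, 0.0, 1.0]] ['image', 'range_z', 'fx', 'fy', 'cx', 'cy', 'cam_to_world']
0.1 [[ 9.27998267e-01  3.72584243e-01 -4.44879842e-04]
 [ 3.72584500e-01 -9.27997848e-01  8.85954157e-04]
 [-8.27549767e-05 -9.87919256e-04 -9.99999509e-01]] 85.1601522680765 -18.700000000000003
```

View pics/top0.png

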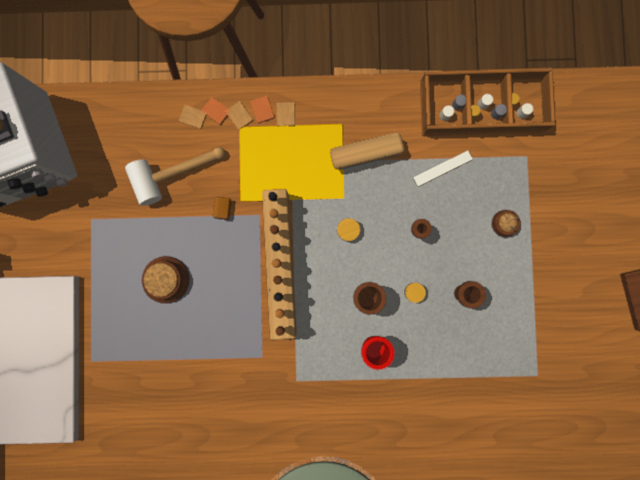

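View pics/side0.png

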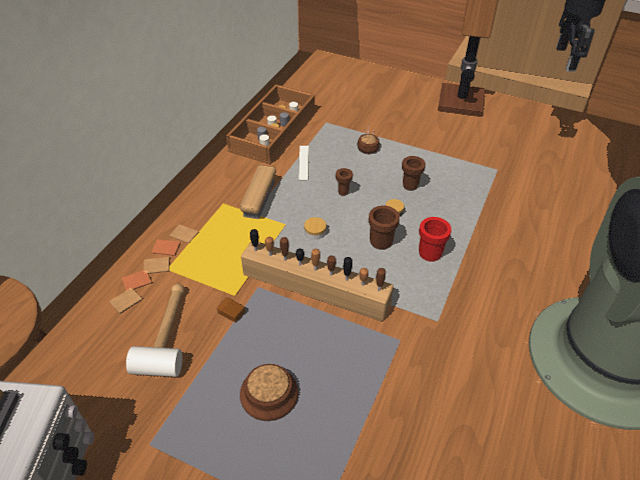

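Top view: the candidates are dark brown pots at (369,298) = large, (471,294) = mid, and (421,229) = small. The red pot at (377,352) is the look-alike. The foot is at (164,280), the rack at (279,264) and the tins at (348,230) and (415,293).

I'll measure rims from depth, and make one enlarged crop to confirm the pots.

```bash
cat > h.py <<'E'
import numpy as np,cv2
from workcell import *
def cloud(c):
    """world points (HxWx3) of a pinhole camera's range picture"""
    v,u=np.mgrid[:480,:640]; z=c["range_z"].astype(float)
    p=np.stack([(u-c["cx"])/c["fx"]*z,-(v-c["cy"])/c["fy"]*z,-z],-1)
    M=np.asarray(c["cam_to_world"]); w=p@M[:3,:3].T+M[:3,3]; w[z==0]=np.nan
    return w
def ring(w,near,zr,rad=60):
    """min enclosing circle of points in height band zr near an xy"""
    m=(np.abs(w[...,2]-np.mean(zr))<(zr[1]-zr[0])/2)&(np.hypot(w[...,0]-near[0],w[...,1]-near[1])<rad)
    q=w[m]; (x,y),r=cv2.minEnclosingCircle(q[:,:2].astype(np.float32))
    return round(x,1),round(y,1),round(2*r,1),round(float(np.median(q[:,2])),1),len(q)
E
python3 - <<'E'
from h import *
T=dict(np.load("pics/top0.npz"));S=dict(np.load("pics/side0.npz"))
t=cloud(T);s=cloud(S)
px=dict(large=(369,298,78),mid=(471,294,70),small=(421,229,60),red=(377,352,78),foot=(164,280,40),tin_a=(415,293,22),tin_b=(348,230,24),cush=(506,223,35))
for k,(u,v,h) in px.items():
    n=np.nanmedian(t[v-3:v+4,u-3:u+4].reshape(-1,3),0)
    r=35 if k not in("foot",) else 60
    print(k,n.round(),"top",ring(t,n,(h-6,h+6),r+10),"side",ring(s,n,(h-6,h+6),r+10))
for n_,w in(("top",t),("side",s)):
    m=(w[...,2]>52)&(w[...,2]<125)&(np.abs(w[...,1]-60)<60)&(w[...,0]>300)&(w[...,0]<680)
    q=w[m];print(n_,cv2.minAreaRect(q[:,:2].astype(np.float32)),q[:,2].max(), np.nanmedian(w[300:320,400:440,2]) if n_=="top" else np.nanmedian(w[140:150,330:340,2]))
cv2.imwrite("pics/crop0.png",cv2.resize(S["image"][120:280,290:490],(800,640))[:600])
E
```

```text
large [ 469. -108.    4.] top (472.6, -101.3, 63.8, 76.6, 415) side (470.1, -99.6, 69.0, 75.9, 315)
mid [ 473. -316.   16.] top (474.5, -300.8, 53.9, 68.7, 393) side (471.8, -300.2, 58.0, 67.7, 209)
small [ 609. -218.   20.] top (607.1, -210.3, 40.5, 58.5, 240) side (605.4, -208.3, 43.6, 57.6, 139)
red [ 357. -121.    4.] top (366.8, -113.4, 63.7, 76.1, 434) side (364.8, -110.5, 67.4, 76.1, 334)
foot [517. 310.  39.] top (517.5, 318.2, 79.0, 38.1, 1043) side (515.0, 322.0, 80.4, 38.7, 1446)
tin_a [ 478. -200.   21.] top (478.8, -200.2, 41.7, 20.8, 322) side (474.3, -199.5, 43.1, 20.5, 157)
tin_b [611. -67.  23.] top (612.2, -66.9, 47.5, 22.9, 408) side (608.9, -65.6, 52.6, 22.4, 294)
cush [ 616. -388.   35.] top (617.5, -392.2, 49.8, 32.3, 261) side (612.0, -388.0, 41.1, 32.6, 87)
top ((537.0840454101562, 76.08201599121094), (285.36090087890625, 50.50675964355469), 2.033602714538574) 119.76054842392489 -0.36563353061427506
side ((536.0343017578125, 78.4531021118164), (289.1532897949219, 54.61806869506836), 2.3996810913085938) 119.25396915467547 -1.4207700984652547
```

View pics/crop0.png

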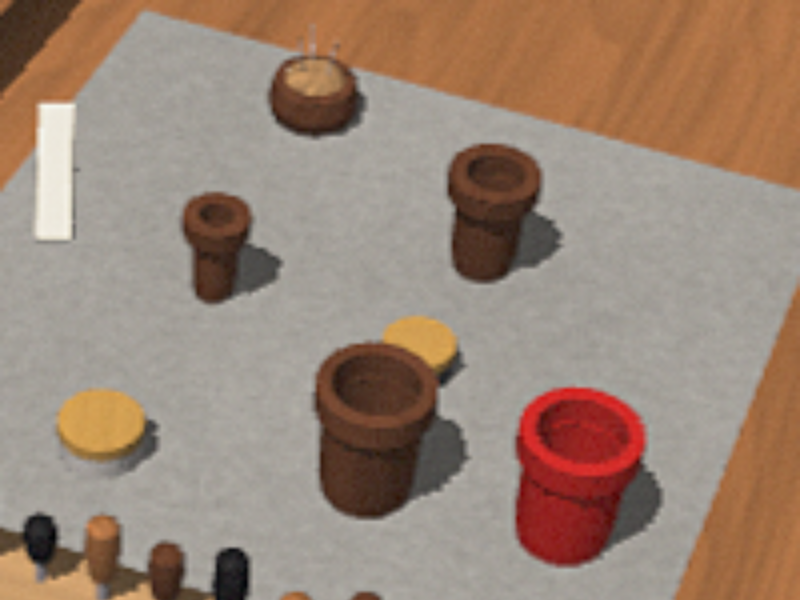

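The crop confirms the three dark pots, and the red one isn't meant. Top and side agree to about 2–3 mm, with heights and diameters as given. Next I grasp the mid pot by its collar with the fingertips, lift it, and check it in the side depth.

```bash
cat >> h.py <<'E'
R=np.array([[1.,0,0],[0,-1,0],[0,0,-1]])
LARGE=np.array([472,-100.7]);MID=np.array([473.7,-300.5]);SMALL=np.array([606.5,-209.5]);PAD=np.array([516.5,319.5])
def P(xy,z): return [xy[0],xy[1],z]
def held(tag,xy,z0,z1,rad=60):
    c=camera("side");w=cloud(c);cv2.imwrite(f"pics/{tag}.png",c["image"])
    np.savez(f"pics/{tag}.npz",**c); return c,w
E
python3 - <<'E'
from h import *
movep(P(MID,200),R); movel(P(MID,48)); clamp()
s=read_state();print(s["finger_gap"],s["gripper_force"],s["time"])
movel(P(MID,170)); s=read_state();print(s["finger_gap"],s["eef_pos"],s["time"])
c,w=held("midheld",MID,0,0)
i=c["image"]; M=np.linalg.inv(c["cam_to_world"]);q=M@[MID[0],MID[1],170,1]
u=c["cx"]-q[0]/q[2]*c["fx"];v=c["cy"]+q[1]/q[2]*c["fy"];print(u,v)
u=int(np.clip(u,100,540));v=int(np.clip(v,75,405))
cv2.imwrite("pics/midheld_c.png",cv2.resize(i[v-75:v+75,u-100:u+100],(800,600)));print(u,v)
E
```

```text
52.177831458299806 59.80227118358016 3.075
52.37568992061669 [ 473.295577   -300.26620574  169.22270999] 4.0417
418.8009272255264 125.0840706838293
418 125
```

View pics/midheld_c.png

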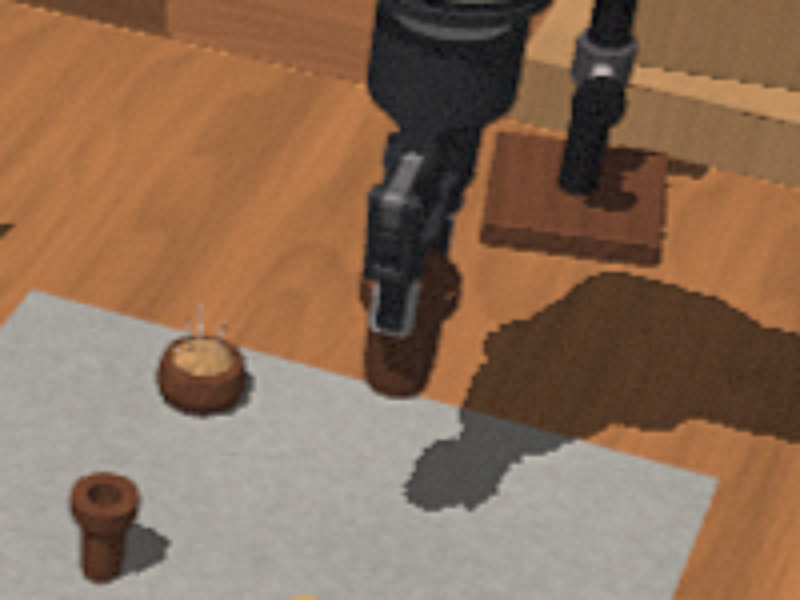

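The mid pot is held upright, with the fingertip at crop pixel (392,330) and the foot of the pot at (400,392). I'll read the heights at those pixels.

```bash
python3 - <<'E'
from h import *
c=dict(np.load("pics/midheld.npz"));w=cloud(c);i=c["image"]
for v in range(120,152): 
  print(v,[(w[v,u].round(0).tolist(),i[v,u].tolist()) for u in (415,419)])
E
```

```text
120 [([469.0, -241.0, 222.0], [34, 31, 37]), ([461.0, -239.0, 225.0], [38, 38, 38])]
121 [([473.0, -258.0, 207.0], [27, 30, 31]), ([461.0, -242.0, 221.0], [37, 36, 37])]
122 [([474.0, -262.0, 202.0], [33, 29, 29]), ([465.0, -259.0, 206.0], [35, 31, 34])]
123 [([473.0, -261.0, 201.0], [26, 24, 21]), ([464.0, -257.0, 206.0], [43, 41, 40])]
124 [([473.0, -260.0, 199.0], [33, 29, 32]), ([465.0, -262.0, 200.0], [50, 51, 51])]
125 [([472.0, -259.0, 197.0], [30, 33, 21]), ([464.0, -259.0, 200.0], [56, 54, 54])]
126 [([472.0, -259.0, 195.0], [33, 30, 36]), ([464.0, -263.0, 194.0], [58, 56, 60])]
127 [([472.0, -260.0, 192.0], [24, 22, 17]), ([464.0, -265.0, 191.0], [60, 60, 64])]
128 [([472.0, -264.0, 187.0], [34, 32, 32]), ([465.0, -268.0, 186.0], [62, 63, 64])]
129 [([472.0, -263.0, 185.0], [45, 42, 40]), ([464.0, -268.0, 184.0], [74, 74, 78])]
130 [([471.0, -261.0, 184.0], [53, 49, 48]), ([464.0, -266.0, 182.0], [84, 87, 88])]
131 [([470.0, -260.0, 182.0], [22, 24, 23]), ([463.0, -265.0, 181.0], [85, 84, 85])]
132 [([470.0, -259.0, 180.0], [50, 50, 54]), ([463.0, -265.0, 178.0], [88, 88, 9
[... 929 characters left out ...]
 33, 51])]
144 [([471.0, -282.0, 133.0], [40, 53, 81]), ([463.0, -285.0, 134.0], [27, 35, 58])]
145 [([470.0, -279.0, 133.0], [36, 52, 77]), ([462.0, -283.0, 133.0], [35, 46, 75])]
146 [([470.0, -281.0, 129.0], [30, 47, 76]), ([462.0, -283.0, 130.0], [31, 47, 71])]
147 [([470.0, -282.0, 126.0], [29, 43, 69]), ([461.0, -280.0, 130.0], [36, 46, 67])]
148 [([471.0, -286.0, 120.0], [26, 40, 66]), ([462.0, -287.0, 122.0], [13, 23, 53])]
149 [([470.0, -285.0, 118.0], [88, 100, 107]), ([461.0, -285.0, 121.0], [76, 83, 92])]
150 [([504.0, -435.0, -0.0], [181, 188, 190]), ([496.0, -443.0, -3.0], [178, 186, 186])]
151 [([503.0, -431.0, -0.0], [163, 170, 173]), ([495.0, -441.0, -4.0], [159, 165, 170])]
```

Fingertips are about 5 mm above the nominal TCP, level with the collar's underside. So I can release 4–5 mm above the seat without touching the large pot.

```bash
python3 - <<'E'
from h import *
d=np.array([-1.0,0])  # mid's measured x 473.7-> large 472 in the same image
movel(P(LARGE,170)); g=movel(P(LARGE,77),max_speed=60,guard=6)
s=read_state();print(g,s["eef_pos"],s["finger_gap"],s["ft_force"])
if not g:
    open_gripper(); wait(.2); movel(P(LARGE,190))
    movel(P(SMALL,190))
    c=camera("top");t=cloud(c);cv2.imwrite("pics/top1.png",c["image"])
    print("mid",ring(t,LARGE,(88,98),45),"lg rim",ring(t,LARGE,(70,80),45),read_state()["time"])
E
```

```text
False [ 472.18196718 -100.72989727   77.27477805] 52.30139633824193 [ 0.70511127 -0.01770733 -0.18351711]
mid (472.4, -101.0, 53.3, 92.7, 392) lg rim (472.5, -101.0, 63.6, 76.2, 228) 10.1583
```

Mid is seated: its rim reads 92.7 mm (94 nominal, with the same bias as elsewhere) and is concentric with the large pot. Now the small pot.

```bash
python3 - <<'E'
from h import *
movel(P(SMALL,42)); clamp(); s=read_state();print(s["finger_gap"],s["gripper_force"])
movel(P(SMALL,190)); print(read_state()["finger_gap"])
movel(P(LARGE,190)); g=movel(P(LARGE,95),max_speed=60,guard=6)
s=read_state();print(g,s["eef_pos"],s["finger_gap"],s["ft_force"])
if not g:
    open_gripper(); wait(.2); movel(P(LARGE,210)); movel([480,-300,210])
    c=camera("top");t=cloud(c);cv2.imwrite("pics/top2.png",c["image"])
    c2=camera("side");cv2.imwrite("pics/side2.png",c2["image"])
    print("small",ring(t,LARGE,(102,112),45),"mid",ring(t,LARGE,(84,97),45),"lg rim",ring(t,LARGE,(70,80),45),read_state()["time"])
    cv2.imwrite("pics/side2c.png",cv2.resize(c2["image"][160:280,310:470],(800,600)))
E
```

```text
37.49196672364405 59.72707055741921
37.22291972849475
False [ 472.15128863 -100.72650014   95.25131176] 37.54001558196929 [ 0.19620358  0.04700346 -0.32717587]
small (473.0, -100.8, 39.7, 106.6, 266) mid (472.6, -100.8, 53.5, 92.5, 276) lg rim (472.5, -101.4, 63.7, 76.3, 222) 19.1917
```

View pics/side2c.png

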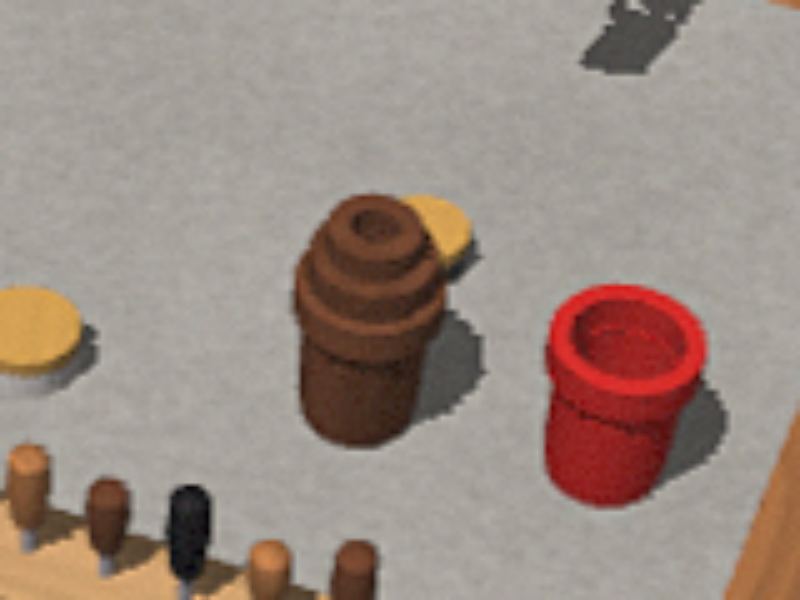

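All three are nested: rims at about 77, 93 and 107 mm, centres within 1 mm. In the crop the nest at (370,320) stands upright. Now I grip the large collar and lift.

```bash
python3 - <<'E'
from h import *
L=np.array([472.2,-100.8])
movel(P(L,210)); g=movel(P(L,46),max_speed=100,guard=8); print("guard",g)
if not g:
    clamp(); wait(.2); s=read_state();print(s["finger_gap"],s["gripper_force"],s["ft_force"])
    movel(P(L,215),max_speed=100); s=read_state();print(s["finger_gap"],s["eef_pos"],s["ft_force"],s["time"])
    c=camera("side");cv2.imwrite("pics/lift.png",c["image"])
    c2=camera("top");cv2.imwrite("pics/lift_t.png",c2["image"])
    cv2.imwrite("pics/liftc.png",cv2.resize(c["image"][80:260,300:540],(800,600)))
E
```

```text
guard False
62.302679510288044 61.04315433651209 [-2.96778811  0.24476489 17.38953094]
62.56638828284533 [ 471.97535415 -100.78236108  214.54818412] [-0.17530376 -0.24685455 -2.0176896 ] 24.8667
```

View pics/liftc.png

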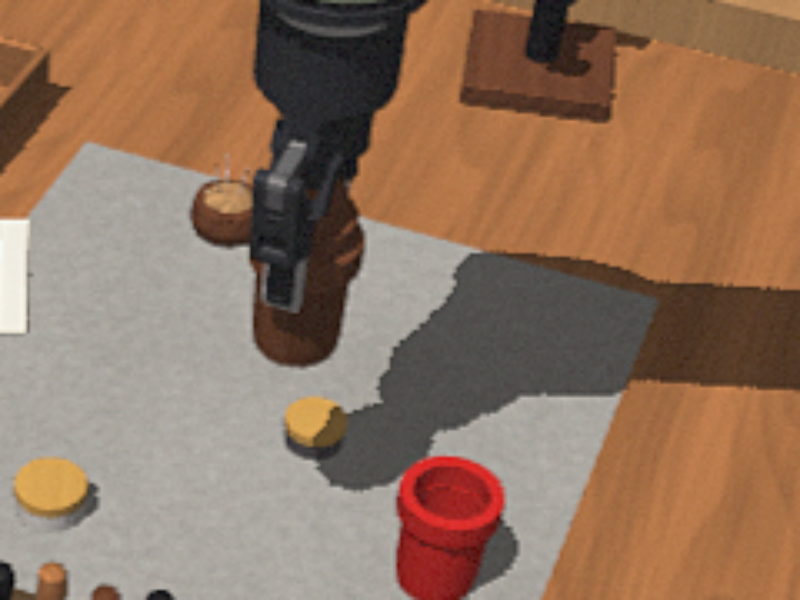

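The nest is held upright by the large collar. Next I carry it over the rack (underside about 168 mm) and measure it above the foot.

```bash
python3 - <<'E'
from h import *
movel([472,80,215],max_speed=130); movel(P(PAD,215),max_speed=130); movel(P(PAD,135),max_speed=80); wait(.3)
s=read_state();print(s["finger_gap"],s["eef_pos"],s["time"],s["ft_force"])
c=camera("side");w=cloud(c);cv2.imwrite("pics/over.png",c["image"])
M=np.linalg.inv(c["cam_to_world"]);q=M@[*PAD,110,1]
u=int(c["cx"]-q[0]/q[2]*c["fx"]);v=int(c["cy"]+q[1]/q[2]*c["fy"]);v=min(v,390);print(u,v)
cv2.imwrite("pics/overc.png",cv2.resize(c["image"][v-90:v+90,u-120:u+120],(800,600)))
# body of large pot: points below the fingers, above the foot
m=(np.hypot(w[...,0]-PAD[0],w[...,1]-PAD[1])<34)&(w[...,2]>60)&(w[...,2]<135)
q=w[m]; print("low z",np.sort(q[:,2])[[0,5,20,60]].round(1))
for a in range(86,136,8):
    b=q[np.abs(q[:,2]-a)<4]; 
    if len(b)>15:
        A=np.c_[2*b[:,:2],np.ones(len(b))]; x=np.linalg.lstsq(A,(b[:,:2]**2).sum(1),rcond=None)[0]
        print(a,x[:2].round(1),round(float(np.sqrt(x[2]+x[0]**2+x[1]**2)),1),len(b))
E
```

```text
62.110932848320594 [516.57624172 319.53985104 135.23158475] 29.9833 [-0.10093627  0.44305952 -2.30141747]
265 358
low z [87.6 89.4 92.6 98.4]
94 [513.5 320.7] 24.1 50
102 [514.1 320.1] 25.5 74
110 [513.6 320.7] 25.3 73
118 [513.9 320.2] 25.8 67
126 [513.1 320.9] 25.2 64
134 [508.7 324.4] 20.2 36
```

View pics/overc.png

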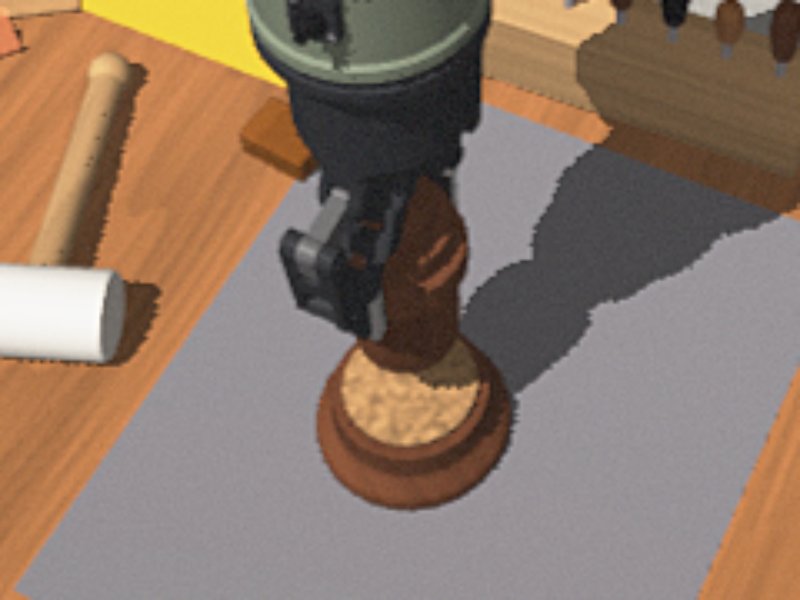

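The pot's axis is vertical, with its centre at (513.8, 320.5) against the foot's (515, 322) in the same camera. The underside is at about 88–89 mm, as expected, so I lower it to 51 mm.

```bash
python3 - <<'E'
from h import *
F=PAD+[1,.8]
movel(P(F,97),max_speed=40); wait(.5)
s=read_state();print(s["finger_gap"],s["gripper_force"],s["eef_pos"],np.abs(s["qvel"]).max(),s["time"])
w=cloud(camera("side"))
m=(np.hypot(w[...,0]-F[0],w[...,1]-F[1])<36)&(w[...,2]>56)&(w[...,2]<90)
q=w[m]
for a in (60,68,76,84):
    b=q[np.abs(q[:,2]-a)<4];A=np.c_[2*b[:,:2],np.ones(len(b))]; x=np.linalg.lstsq(A,(b[:,:2]**2).sum(1),rcond=None)[0]
    print(a,x[:2].round(1),round(float(np.sqrt(x[2]+x[0]**2+x[1]**2)),1),len(b))
i=camera("side")["image"];cv2.imwrite("pics/final.png",cv2.resize(i[300:450,165:365],(800,600)))
E
```

```text
62.202668997216385 65.53956795483828 [517.52695259 320.29497925  97.05618575] 0.002533466878664366 31.6333
60 [515. 321.] 25.5 62
68 [514.6 321.2] 25.5 59
76 [514.7 321.1] 25.7 72
84 [513.9 321.4] 25.1 60
```

View pics/final.png

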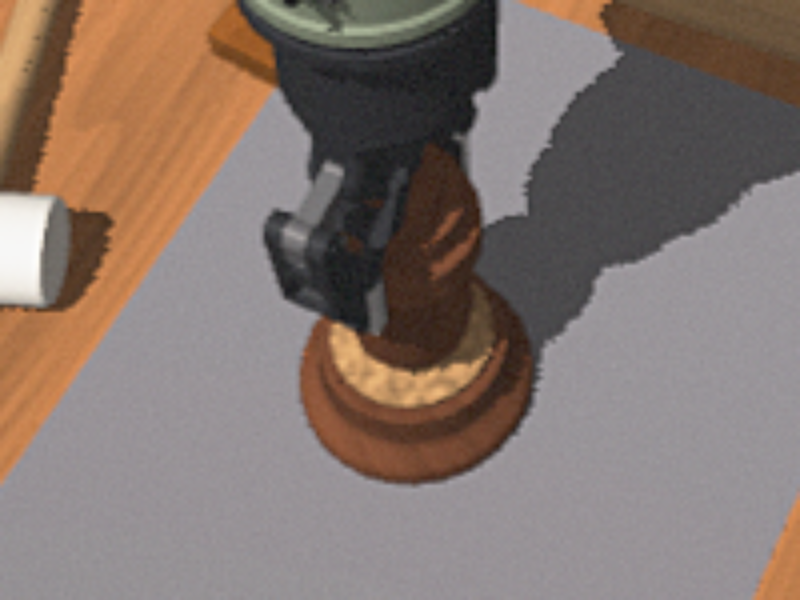

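The nest is upright at (415,330), centred over the cork with a gap below it, and it is still. Handing in.

```bash
python3 -c "
from workcell import *
print(finish_job())"
```

```text
the job is handed in; nothing more can be done
None
```

I handed the job in at about 32 s of robot time: the three pots are nested and held upright and still by the large pot, centred within about 1 mm and roughly 11 mm above the cork; the hand-in gave no verdict.

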